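# Unstack the parts and set each on its bench rest

## Robot

A 6-joint arm with a two-finger parallel gripper is mounted at the origin on a cart in front of the work surface, level with it; the furniture and walls round the work are solid. World frame = base frame: x ahead of the robot, y to its left, z up, the work surface at z = 0. Lengths are in m, angles in rad, forces in N, time in s.
With the tool pointing down it reaches from about 0.25 to 0.775 m from the base axis. Payload 4 kg.
Tool frame: the origin (TCP) lies midway between the tips of the shut fingers; the grasp point (between the pads) lies grip_point_offset behind it (grip_point_offset is the distance from the TCP to the grasp point, in m); z points along the fingers, y is the line along which they close (so a half turn about z gives the same grasp; the last joint's range is limited). The gripper opens to 94 mm and grips with 3 to 60 N. Pads are 16 mm wide; open, the fingers measure 119 mm over their backs; the gripper's body (75 mm by 177 mm) begins 78 mm behind the grasp point.
Start: joints at [-1.301, 0.087, 1.371, -0, 1.684, -0.103], TCP at [0.2, -0.512, 0.206] pointing down, gripper open.
Joint ranges: [-3.1, 3.1], [-0.76, 2.03], [0.27, 2.55], [-1.08, 4.22], [0.17, 2.65], [-2.57, 2.57]. Speed limits (rad/s): [2.79, 2.79, 3.14, 3.14, 3.14, 3.14].

## Interface

Orientations are given as [roll, pitch, yaw] about the fixed x, y, z axes, in that order (R = Rz(yaw) Ry(pitch) Rx(roll)).
In Python, from bench import * gives the robot as it stands. The module is installed in compiled form; this text tells all that it offers.
- The arm moves only by the tool apply_moves, never from a script. Its argument "commands" is a list of rows, each a list of 7 numbers: the turn, a rotation vector about the world's x, y, z in rad, then the shift along the world's x, y, z in m, then the opening in per cent of the stroke, from 0 (shut) to 100 (fully open). In form: [[ax, ay, az, x, y, z, jaw], ...]. A call has exactly 5 rows; each row is the pose to reach, as a shift and turn from the pose commanded when the call began; what a row does not reach only later rows make up. A row lasts 1/10 s, in which the tool goes at most 50 mm and 8.59 degrees, less where a joint would pass 70% of its speed; a pose out of reach is approached as far as the arm can. A call with a gripper value outside its range is refused whole. The fingers move at their own pace and stop on an object; the grip force is fixed at half the most. Time passes only in rows, so rows that repeat a pose let the fingers close, or fill a call up. It gives the time, the measured TCP pose, the force, the opening and the grip force at its end, in the units of the state.
- get_obs(): the state, without advancing time (a new reading comes with each control period).
- snapshot(name): name is "scene" or "top"; returns a dict with "pixels" (384x512x3 uint8, red, green, blue), "vertical_fov" (degrees; the focal length in pixels is half the picture's height over the tangent of half this angle, whatever the lens; pixels are square), "cx", "cy" (the principal point, pixels), "k1" (the pictures are not rectified: a ray, as slopes to the right and down, at radius r is drawn at 1 + k1 r^2 times it, then the intrinsics apply), "rvec" (rotation vector, rad) and "tvec" (3), from world to camera coordinates, as OpenCV has them. Camera axes: x right, y down, z forward; pixel columns grow to the right and rows downward; lengths in m; the calibration is good to about 2 mm. A picture is of the moment at which its call begins. There is no depth.
- close_job(): hands the job in; it is judged then, once.
Trained networks look in the newest picture that a camera, given by its name, has taken for a name from the list of things; names that differ only in an ending like _2 or _b are one class to them, and where a whole thing is asked for, a point or a joint stands for the part that bears it (a point fixed in the world has none). Each returns a list of dicts, best first, with "score" (0 to 1); they miss things now and then, are a little off and sometimes report something else, mostly with a low value. They report only what shows in the picture. A call takes as long as a camera call. They do not tell look-alikes from the thing itself.
- masks_of(camera, query): "mask" (384x512 bool, what is visible of it) and "extent" ([left, top, right, bottom] in pixels, round what is visible of it).
- place_of(camera, query): "pixel" ([column, row] in pixels: a listed point, or the origin of a listed thing).
The state is a dict: "time": time; "joint_positions": joint angles; "qvel": joint speeds; "joint_torque": joint torques, N m; "tool_pos": TCP position; "ee_rot": TCP orientation; "wrist_force": force on the tool from outside, world axes, zero at the start; "wrist_torque": the same for the moment, N m; "width": finger opening in m; "finger_force": force on a finger pad.
Only numpy, scipy, OpenCV 4.12 (cv2) and the standard library are available. Lean on these libraries where they do the work, as an engineer would, in place of code of your own. Each camera call takes 0.05 s, during which the arm holds its last target. There are 200 camera calls.

## Task

Take the two stacks of parts apart and set each part on the middle of its own rest: the brass weight on the wooden rest, the black power sensor on the blue one, the lens ring on the green one, the white sample box on the round white one and the red-lidded sample box on the round red one. Keep every part upright all the time, and leave them all lying flat and let go.

Things in the scene. Friction and masses are not known exactly. Their poses are not given: they have to be found in the camera images.
- weight: Brass 200 g weight: plain upright cylinder 29 mm in diameter with a narrower knob on top, 47 mm high in all; the lower 28 mm are full width. At the start it stands on the power sensor. Origin at the centre of its underside, z up.
- sensor: Black round power sensor puck 38 mm in diameter, 18 mm high, with a short cable connector on one side that points to its own +x (50 mm long with it). At the start it lies on one of the two sample boxes, either one, and carries the brass weight. Origin at the middle of the 50 mm length, at the underside; the axis of the round puck lies 6 mm from it towards own -x; z up. Grip it across its own y, clear of the connector.
- lens_ring: Black knurled lens ring with a clear pane, 30 mm in diameter over the grip, 10 mm high. At the start it lies on the sample box that does not carry the sensor. Origin at the centre of its underside, z up.
- white_box: Round flat sample box, white with a clear snap lid, 53 mm in diameter, 12 mm high, with a small snap tab at its own -x side (57 mm long with it). It is the foot of one stack. Origin at its underside; the axis of the round box lies 2 mm from it towards own +x; z up. Grip it across its own y, clear of the tab.
- red_box: Round flat sample box with a red snap lid on a black base, 53 mm in diameter, 12 mm high, with a small snap tab at its own -x side (56 mm long with it). It is the foot of the other stack. Origin at the centre of its round underside, z up. Grip it across its own y, clear of the tab.
- wood_rest: Square light wooden rest, 76 x 76 mm, with a dark round inlay: the place of the brass weight. Fixed to the worktop; its flat, unrimmed top is 10 mm above the worktop. Origin at the centre of its underside, z up.
- blue_rest: Square blue rest, 76 x 76 mm: the place of the power sensor. Fixed to the worktop; its flat, unrimmed top is 10 mm above the worktop. Origin at the centre of its underside, z up.
- green_rest: Square green rest, 76 x 76 mm: the place of the lens ring. Fixed to the worktop; its flat, unrimmed top is 10 mm above the worktop. Origin at the centre of its underside, z up.
- white_rest: Round white rest, 76 mm in diameter: the place of the white sample box. Fixed to the worktop; its flat, unrimmed top is 10 mm above the worktop. Origin at the centre of its underside, z up.
- red_rest: Round red rest, 76 mm in diameter: the place of the red-lidded sample box. Fixed to the worktop; its flat, unrimmed top is 10 mm above the worktop. Origin at the centre of its underside, z up.
Things that resemble listed ones, but are neither listed nor needed, are in the scene too. What is shaped like the red_box but pink is not meant.

How it is judged:
By the outcome, as a careful person would: the job done as asked, in the order asked, and still so for the second after the job is handed in, with the robot touching nothing.
It also fails if it takes over 122 s, if anything falls off the work surface, if the arm or the gripper's body presses on something with over 40 N, if the wrist force passes 120 N, or if a joint passes its speed limit or range.

## Working session

There is one attempt and no reset: what is moved stays moved. The work goes in short steps, Python scripts to look and compute and a tool call to move; the robot and the scene stay as the last step left them, time stands still between calls to the robot, and variables do not carry over. Pictures are saved under pics/ and viewed, at most 15 in all, crops included, and the job is handed in when it is done.

Besides the shell and the picture viewer there is one more tool, called as name(argument=value, ...), one argument or row to a line, values as JSON. apply_moves: Moves the arm, as the interface text tells. Its arguments: {"type":"object","properties":{"commands":{"type":"array"}},"required":["commands"]}

```bash
mkdir -p pics; cat > h.py <<'E'
from bench import *
import numpy as np, cv2
def snap(n,f=None):
    s=snapshot(n)
    if f: cv2.imwrite('pics/'+f,cv2.cvtColor(s['pixels'],cv2.COLOR_RGB2BGR))
    return s
def ray(s,p):
    f=192/np.tan(np.radians(s['vertical_fov'])/2)
    d=np.array([(p[0]-s['cx'])/f,(p[1]-s['cy'])/f]);u=d.copy()
    for _ in range(30): u=d/(1+s['k1']*(u@u))
    R=cv2.Rodrigues(np.array(s['rvec'],float))[0];t=np.array(s['tvec'],float).ravel()
    return -R.T@t, R.T@np.array([u[0],u[1],1])
def at(s,p,z):
    c,d=ray(s,p); return c+d*(z-c[2])/d[2]
def proj(s,P):
    f=192/np.tan(np.radians(s['vertical_fov'])/2)
    R=cv2.Rodrigues(np.array(s['rvec'],float))[0];q=R@np.array(P,float)+np.array(s['tvec'],float).ravel()
    u=q[:2]/q[2];u=u*(1+s['k1']*(u@u));return u*f+[s['cx'],s['cy']]
E
python3 - <<'E'
from h import *
Z=dict(weight=.03,sensor=.012,lens_ring=.012,white_box=0,red_box=0,wood_rest=0,blue_rest=0,green_rest=0,white_rest=0,red_rest=0)
for c in('scene','top'):
    s=snap(c,c+'0.png'); print(c,ray(s,(256,192)))
    for n,z in Z.items():
        for r in place_of(c,n)[:3]: print(n,np.round(r['pixel'],1),round(r['score'],2),np.round(at(s,r['pixel'],z)[:2],4))
o=get_obs();print(o['tool_pos'],o['ee_rot'],o['time'],o['width'])
try: print(grip_point_offset)
except Exception as e: print(e)
print(o.keys())
E
```

```text
scene (array([-0.24754071,  0.73101447,  0.63842908]), array([ 0.62498929, -0.58329601, -0.51898038]))
weight [202.5 169.1] 0.59 [0.6745 0.0739]
sensor [201.3 178.7] 0.47 [0.6596 0.0905]
lens_ring [194.4 234.6] 0.65 [0.464  0.2574]
red_box [238.1 232. ] 0.72 [0.4174 0.1667]
red_box [229.8 254.8] 0.69 [0.3662 0.235 ]
red_box [192.4 243. ] 0.66 [0.455  0.2705]
wood_rest [247.8 167.4] 0.61 [ 0.6393 -0.0631]
blue_rest [155.8 199.8] 0.94 [0.6676 0.233 ]
white_rest [255.6 211.6] 0.7 [0.4529 0.0782]
white_rest [193.5 239.9] 0.33 [0.4627 0.2619]
red_rest [287.7 190. ] 0.73 [ 0.4715 -0.0568]
top (array([0.26436149, 0.03901916, 1.14614062]), array([ 0.21541026, -0.02093992, -0.97635932]))
weight [224.  135.3] 0.64 [0.6569 0.0857]
sensor [224.2 134.4] 0.59 [0.6656 0.0859]
lens_ring [154.1 221. ] 0.58 [0.4566 0.2611]
white_box [226.3 138.9] 0.69 [0.6577 0.0816]
white_box [156.5 219.5] 0.32 [0.462  0.2577]
red_box [132.8 188.5] 0.85 [0.5417 0.3147]
red_box [160.8 264.2] 0.76 [0.3548 0.2482]
red_box [155.5 220.6] 0.73 [0.4594 0.2601]
wood_rest [283.9 144.5] 0.66 [ 0.6355 -0.0621]
blue_rest [163.3 141.7] 0.98 [0.6582 0.2393]
green_rest [349.8 129. ] 0.9 [ 0.6677 -0.231 ]
white_rest [234.9 220.2] 0.7 [0.4502 0.0692]
red_rest [292.  210.1] 0.87 [ 0.4677 -0.0705]
[ 0.20033153 -0.51224486  0.20550894] [3.14147663e+00 4.41231514e-05 3.72804841e-01] 1.1 0.09404612160321536
0.0188
dict_keys(['time', 'joint_positions', 'qvel', 'joint_torque', 'tool_pos', 'ee_rot', 'wrist_force', 'wrist_torque', 'finger_force', 'width'])
```

View pics/scene0.png

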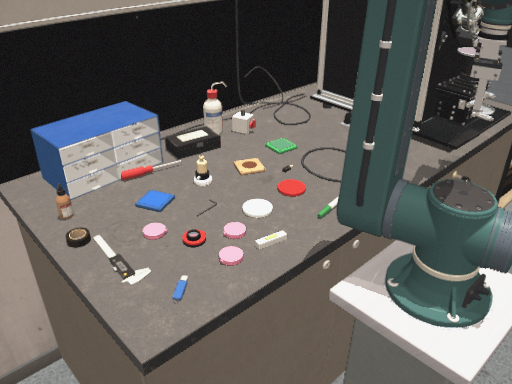

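View pics/top0.png

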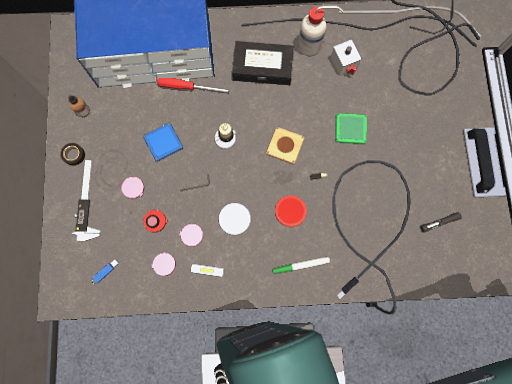

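Scene view: the weight on the sensor on the white box is at (202,170) and the ring on the red box is at (194,237). Top view: the same stacks are at (224,135) and (155,220). The rests are wood (285,145), blue (163,141), green (351,128), white (234,219) and red (291,210).

Possible mix-ups for the red box are the pink boxes at top (132,188), (163,264) and (191,234). For the lens ring it is the black ring at (72,153). I choose the stack at (155,220), which has a red lid and the ring on it. Next I'll check it in a close crop.

```bash
python3 - <<'E'
from h import *
t=cv2.imread('pics/top0.png');s=cv2.imread('pics/scene0.png')
c=lambda im,x,y:cv2.resize(im[y-24:y+24,x-24:x+24],(384,288+0),interpolation=cv2.INTER_CUBIC) if 0 else cv2.resize(im[y-24:y+24,x-32:x+32],(400,300),interpolation=cv2.INTER_CUBIC)
cv2.imwrite('pics/c0.png',np.vstack([np.hstack([c(t,224,135),c(t,155,220)]),np.hstack([c(s,203,170),c(s,194,237)])]))
st=snapshot('top')
for n,z in [('wood_rest',.01),('blue_rest',.01),('green_rest',.01),('white_rest',.01),('red_rest',.01),('white_box',.006),('lens_ring',.02),('red_box',.01),('weight',.05)]:
    for r in masks_of('top',n)[:4]:
        m=r['mask'];ys,xs=np.nonzero(m);cx=(xs.mean(),ys.mean())
        rr=cv2.minAreaRect(np.c_[xs,ys].astype(np.int32))
        bp=cv2.boxPoints(rr); w=np.array([at(st,p,z)[:2] for p in bp]);e=w[1]-w[0]
        print(n,round(r['score'],2),np.round(cx,1),m.sum(),np.round(at(st,cx,z)[:2],4),'rectc',np.round(w.mean(0),4),'yaw',round(np.degrees(np.arctan2(e[1],e[0])),0))
E
```

```text
wood_rest 0.91 [285.1 144.7] 845 [ 0.6315 -0.0641] rectc [ 0.6324 -0.064 ] yaw -24.0
blue_rest 0.68 [162.6 141. ] 856 [0.6565 0.2394] rectc [0.6564 0.2392] yaw -64.0
green_rest 0.71 [350.8 128.2] 899 [ 0.6662 -0.2314] rectc [ 0.6666 -0.2318] yaw -9.0
white_rest 0.68 [234.4 217.9] 814 [0.4542 0.07  ] rectc [0.4554 0.0696] yaw -93.0
white_rest 0.24 [152.6 221.4] 162 [0.4562 0.265 ] rectc [0.456  0.2653] yaw -93.0
red_rest 0.89 [290.1 210.2] 780 [ 0.4659 -0.065 ] rectc [ 0.4667 -0.0636] yaw -93.0
white_box 0.54 [226.8 140.9] 182 [0.6504 0.0804] rectc [0.6542 0.082 ] yaw -85.0
red_box 0.9 [191.3 235.2] 388 [0.418  0.1738] rectc [0.4181 0.174 ] yaw -47.0
red_box 0.89 [163.5 264.7] 451 [0.3525 0.2402] rectc [0.3525 0.2394] yaw -47.0
red_box 0.87 [132.7 187.1] 385 [0.5427 0.3125] rectc [0.542  0.3129] yaw -93.0
red_box 0.57 [155.1 221.2] 299 [0.4564 0.259 ] rectc [0.4558 0.2605] yaw -93.0
weight 0.6 [224.5 130. ] 152 [0.6632 0.0831] rectc [0.6633 0.0832] yaw -93.0
```

View pics/c0.png

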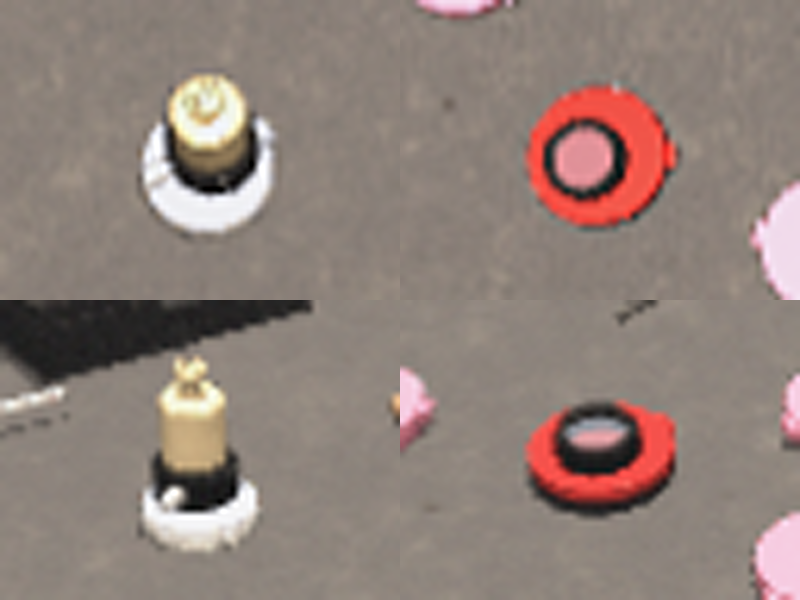

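Crop: the left stack is the brass weight on the black sensor on the white box. A light connector end shows at scene (199,178). The right stack is the black ring on a truly red lid with its tab towards -y. The choice is confirmed.

```bash
python3 - <<'E'
from h import *
t=snapshot('top');s=snapshot('scene')
for n,a,b,z in [('wshoulder',(225.3,128.9),(201.7,162),.058),('wknob',(224.8,127),(201.4,156.5),.075),('redlid',(154.7,221.1),(193.7,236.5),.012),('ring',(152.9,221.6),(193.9,233.5),.022)]:
    print(n,at(t,a,z),at(s,b,z))
# outline overlay of candidate
from scipy.spatial import ConvexHull
w=at(t,(225.3,128.9),.058)[:2]
print('whitebottom',at(t,(225.2,148.3),0)[:2]+[.0265,0])
# refine rests from both cams: square corners by colour masks
for c,S in(('top',t),('scene',s)):
    for n in('wood_rest','blue_rest','green_rest','white_rest','red_rest'):
        r=masks_of(c,n)
        if not r: print(c,n,'none');continue
        m=r[0]['mask'].astype(np.uint8);k=cv2.findContours(m,0,2)[0];k=max(k,key=cv2.contourArea)[:,0].astype(float)
        P=np.array([at(S,p,.008)[:2] for p in k]).astype(np.float32)
        q=cv2.minAreaRect(P);print(c,n,round(r[0]['score'],2),np.round(q[0],4),np.round(q[1],3),round(q[2]))
E
```

```text
wshoulder [0.663061   0.08080997 0.058     ] [0.6660608  0.08121919 0.058     ]
wknob [0.66162342 0.08114405 0.075     ] [0.66560683 0.08145895 0.075     ]
redlid [0.45627344 0.25969437 0.012     ] [0.45928955 0.26282576 0.012     ]
ring [0.45361714 0.26197338 0.022     ] [0.45678523 0.26331149 0.022     ]
whitebottom [0.65962878 0.08535819]
top wood_rest 0.56 [ 0.6332 -0.0636] [0.08  0.078] 66
top blue_rest 0.87 [0.657  0.2394] [0.078 0.076] 26
top green_rest 0.79 [ 0.6693 -0.2321] [0.081 0.08 ] 84
top white_rest 0.71 [0.4546 0.071 ] [0.072 0.073] 87
top red_rest 0.57 [ 0.4658 -0.065 ] [0.073 0.076] 86
scene wood_rest 0.95 [ 0.6331 -0.0636] [0.077 0.09 ] 66
scene blue_rest 0.92 [0.6577 0.2391] [0.081 0.086] 27
scene green_rest 0.56 [ 0.6698 -0.2321] [0.084 0.087] 83
scene white_rest 0.87 [0.4536 0.071 ] [0.073 0.082] 48
scene red_rest 0.62 [ 0.4671 -0.0669] [0.073 0.086] 45
```

apply_moves(
  commands=[
    [0,0,0.06,0.023,0.03,-0.004,100],
    [0,0,0.12,0.046,0.06,-0.008,100],
    [0,0,0.18,0.07,0.089,-0.012,100],
    [0,0,0.24,0.093,0.119,-0.016,100],
    [0,0,0.3,0.116,0.148,-0.02,100],
  ],
)

```text
time: 2.7
tool_pos: [0.317, -0.363, 0.1855]
ee_rot: [3.141, -0.0, 0.675]
wrist_force: [0.4, -0.6, -0.3]
width: 0.0941
finger_force: 0.0
```

apply_moves(
  commands=[
    [0,0,0.06,0.023,0.03,-0.004,100],
    [0,0,0.12,0.046,0.06,-0.008,100],
    [0,0,0.18,0.07,0.089,-0.012,100],
    [0,0,0.24,0.093,0.119,-0.016,100],
    [0,0,0.3,0.116,0.148,-0.02,100],
  ],
)

```text
time: 3.2
tool_pos: [0.4331, -0.2149, 0.1656]
ee_rot: [3.141, 0.0, 0.975]
wrist_force: [0.7, -0.0, 0.4]
width: 0.0944
finger_force: 0.0
```

apply_moves(
  commands=[
    [0,0,0.06,0.023,0.03,-0.004,100],
    [0,0,0.12,0.046,0.06,-0.008,100],
    [0,0,0.18,0.07,0.089,-0.012,100],
    [0,0,0.24,0.093,0.119,-0.016,100],
    [0,0,0.3,0.116,0.148,-0.02,100],
  ],
)

```text
time: 3.7
tool_pos: [0.5492, -0.0668, 0.1454]
ee_rot: [3.141, 0.0, 1.276]
wrist_force: [1.2, 0.1, 0.3]
width: 0.0939
finger_force: 0.0
```

apply_moves(
  commands=[
    [0,0,0.06,0.023,0.03,-0.004,100],
    [0,0,0.12,0.046,0.06,-0.008,100],
    [0,0,0.18,0.07,0.089,-0.012,100],
    [0,0,0.24,0.093,0.119,-0.016,100],
    [0,0,0.3,0.116,0.148,-0.02,100],
  ],
)

```text
time: 4.2
tool_pos: [0.6652, 0.0812, 0.1252]
ee_rot: [3.141, 0.0, 1.576]
wrist_force: [1.0, -0.4, -0.0]
width: 0.0943
finger_force: 0.0
```

apply_moves(
  commands=[
    [0,0,0,0,0,-0.025,70],
    [0,0,0,0,0,-0.05,50],
    [0,0,0,0,0,-0.075,50],
    [0,0,0,0,0,-0.091,50],
    [0,0,0,0,0,-0.091,50],
  ],
)

```text
time: 4.7
tool_pos: [0.6621, 0.0796, 0.0309]
ee_rot: [-3.135, 0.0, 1.573]
wrist_force: [-1.3, -0.6, -0.0]
width: 0.0575
finger_force: 0.0
```

```bash
python3 - <<'E'
from h import *
s=snap('scene');t=snap('top')
p=s['pixels'][130:202,150:246,::-1];q=t['pixels'][100:172,176:272,::-1]
cv2.imwrite('pics/c1.png',np.hstack([cv2.resize(x,(400,300),interpolation=2) for x in(p,q)]))
E
```

```text
(no output)
```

View pics/c1.png

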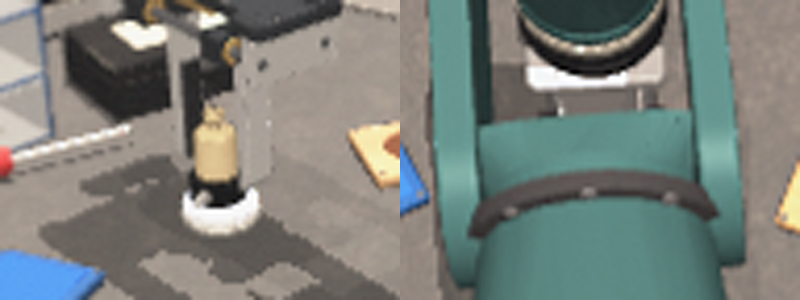

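The crop shows the fingers straddling the weight, with the puck and the white box below. Now I'll close.

apply_moves(
  commands=[
    [0,0,0,0,0,0.001,45],
    [0,0,0,0,0,0.001,38],
    [0,0,0,0,0,0.001,30],
    [0,0,0,0,0,0.001,20],
    [0,0,0,0,0,0.001,10],
  ],
)

```text
time: 5.3
tool_pos: [0.6649, 0.0797, 0.0369]
ee_rot: [3.14, -0.0, 1.573]
wrist_force: [0.1, -0.3, 3.7]
width: 0.0287
finger_force: 30.0
```

apply_moves(
  commands=[
    [0,0,0,0,0,0,0],
    [0,0,0,0,0,0,0],
    [0,0,0,0,0,0.003,0],
    [0,0,0,0,0,0.01,0],
    [0,0,0,0,0,0.03,0],
  ],
)

```text
time: 5.8
tool_pos: [0.6617, 0.0797, 0.0619]
ee_rot: [-3.134, 0.0, 1.573]
wrist_force: [-0.1, -0.3, -2.3]
width: 0.0284
finger_force: 30.0
```

apply_moves(
  commands=[
    [0,0,0,0,0,0.01,0],
    [0,0,0,-0.008,-0.036,0.01,0],
    [0,0,0,-0.016,-0.072,0.01,0],
    [0,0,0,-0.024,-0.109,0.01,0],
    [0,0,0,-0.031,-0.145,0.01,0],
  ],
)

```text
time: 6.3
tool_pos: [0.6327, -0.0664, 0.0753]
ee_rot: [-3.141, 0.0, 1.573]
wrist_force: [-0.2, 0.4, -2.0]
width: 0.0282
finger_force: 30.0
```

```bash
python3 - <<'E'
from h import *
s=snap('scene');o=get_obs();print(o['tool_pos'],o['ee_rot'],o['width'],o['wrist_force'])
q=s['pixels'][140:200,200:280,::-1];p=s['pixels'][155:197,170:226,::-1]
cv2.imwrite('pics/c2.png',np.hstack([cv2.resize(x,(400,300),interpolation=2) for x in(q,p)]))
E
```

```text
[ 0.63156396 -0.07317297  0.07530333] [-3.13989267  0.00594177  1.56806137] 0.0285294568427251 [-1.22875312 -3.18380882 -2.21620624]
```

View pics/c2.png

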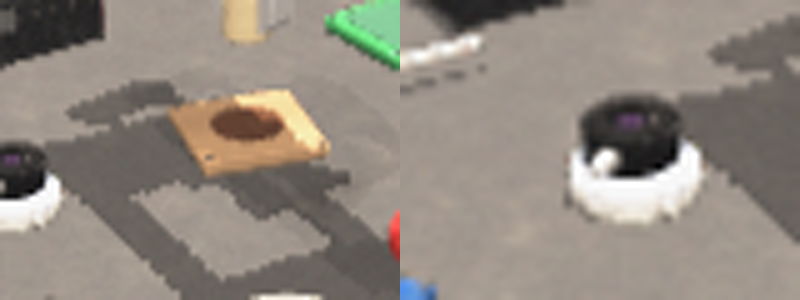

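The scene shows the weight in the gripper above the wood rest at about (248,165). The sensor is still flat on the white box, with its connector towards the camera at about (199,177).

apply_moves(
  commands=[
    [0,0,0,0,0,-0.02,0],
    [0,0,0,0,0,-0.038,0],
    [0,0,0,0,0,-0.05,0],
    [0,0,0,0,0,-0.054,0],
    [0,0,0,0,0,-0.054,0],
  ],
)

```text
time: 6.85
tool_pos: [0.6329, -0.0648, 0.0207]
ee_rot: [-3.14, -0.0, 1.573]
wrist_force: [0.2, -0.2, -1.9]
width: 0.0281
finger_force: 30.0
```

apply_moves(
  commands=[
    [0,0,0,0,0,0,0],
    [0,0,0,0,0,-0.001,0],
    [0,0,0,0,0,-0.002,0],
    [0,0,0,0,0,-0.003,0],
    [0,0,0,0,0,-0.004,0],
  ],
)

```text
time: 7.35
tool_pos: [0.6334, -0.0652, 0.0177]
ee_rot: [3.141, 0.0, 1.573]
wrist_force: [-0.4, 0.4, -2.9]
width: 0.0286
finger_force: 30.0
```

apply_moves(
  commands=[
    [0,0,0,0,0,-0.0005,0],
    [0,0,0,0,0,-0.001,0],
    [0,0,0,0,0,-0.0015,0],
    [0,0,0,0,0,-0.0015,0],
    [0,0,0,0,0,-0.0015,0],
  ],
)

```text
time: 7.85
tool_pos: [0.6333, -0.0653, 0.0167]
ee_rot: [3.141, 0.0, 1.573]
wrist_force: [-1.6, 0.7, 3.4]
width: 0.0283
finger_force: 30.0
```

apply_moves(
  commands=[
    [0,0,0,0,0,0,35],
    [0,0,0,0,0,0,45],
    [0,0,0,0,0,0,60],
    [0,0,0,0,0,0.02,60],
    [0,0,0,0,0,0.05,60],
  ],
)

```text
time: 8.35
tool_pos: [0.6315, -0.0649, 0.0635]
ee_rot: [-3.136, -0.001, 1.573]
wrist_force: [-0.0, -0.0, 0.5]
width: 0.0562
finger_force: 0.0
```

apply_moves(
  commands=[
    [0,0,0,0,0,0.03,60],
    [0,0,0,0,0,0.05,60],
    [0,0,0,0,-0.02,0.05,60],
    [0,0,0,0,-0.05,0.05,60],
    [0,0,0,0,-0.09,0.05,60],
  ],
)

```text
time: 8.85
tool_pos: [0.6339, -0.1547, 0.1164]
ee_rot: [3.14, -0.0, 1.576]
wrist_force: [0.6, -0.0, 0.0]
width: 0.0564
finger_force: 0.0
```

```bash
python3 - <<'E'
from h import *
s=snap('scene','s2.png');t=snap('top','t2.png')
for c,S in(('scene',s),('top',t)):
    for n,z in(('sensor',.012),('white_box',0),('weight',.01),('wood_rest',0)):
        for r in place_of(c,n)[:1]: print(c,n,np.round(r['pixel'],1),round(r['score'],2),np.round(at(S,r['pixel'],z)[:2],4))
p=s['pixels'][160:190,180:220,::-1];q=t['pixels'][120:150,205:245,::-1];r=s['pixels'][140:185,220:280,::-1];u=t['pixels'][110:170,250:330,::-1]
f=lambda x:cv2.resize(x,(400,300),interpolation=2)
cv2.imwrite('pics/c3.png',np.vstack([np.hstack([f(p),f(q)]),np.hstack([f(r),f(u)])]))
E
```

```text
scene sensor [198.1 178.5] 0.52 [0.6664 0.0963]
scene white_box [199.8 180.5] 0.52 [0.6717 0.0874]
scene weight [249.9 164. ] 0.51 [ 0.6369 -0.0692]
scene wood_rest [156.3 199.5] 0.72 [0.668  0.2312]
top sensor [225.1 135.4] 0.52 [0.6629 0.0838]
top white_box [228.8 137.3] 0.73 [0.6616 0.0752]
top weight [284.5 146.4] 0.51 [ 0.6273 -0.0624]
top wood_rest [284.5 143.9] 0.71 [ 0.637  -0.0637]
```

View pics/c3.png

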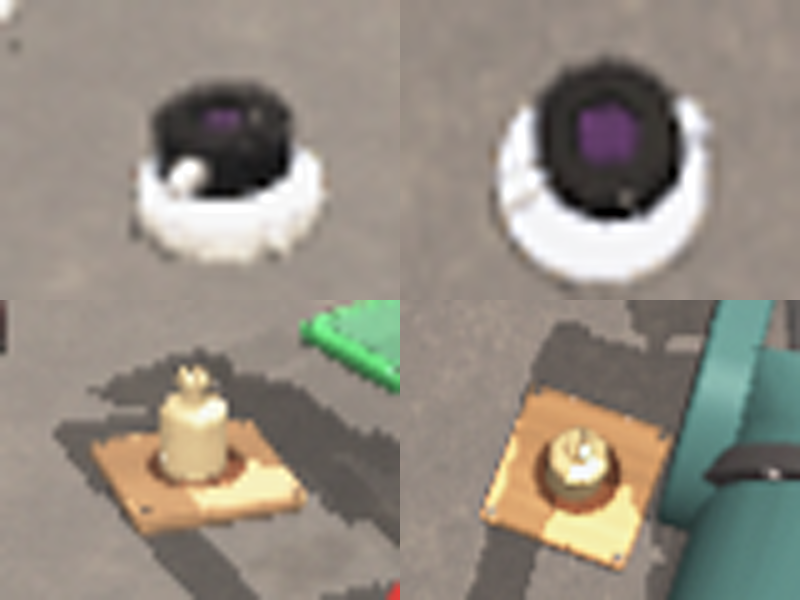

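```bash
python3 - <<'E'
from h import *
s=snapshot('scene');t=snapshot('top')
a=at(t,(225.9,133.3),.030)[:2];b=at(s,(202.2,171.8),.030)[:2];print('puck',a,b)
c1=at(s,(198.8,177.5),.021)[:2];c2=at(t,(217.3,138.5),.021)[:2];print('conn',c1,c2)
for p,q in((a,c2),(b,c1),((a+b)/2,(c1+c2)/2)):d=q-p;print(np.degrees(np.arctan2(d[1],d[0])),np.hypot(*d))
w=at(t,(225.2,138),.011)[:2];tb=at(t,(235.2,132.2),.008)[:2];d=w-tb;print('wbox',w,'tab',tb,np.degrees(np.arctan2(d[1],d[0])),np.hypot(*d))
w=at(s,(203.2,178.5),.011)[:2];print('wbox scene',w)
for an in(-30,-45,-60): print(an,proj(t,[w[0]+.03*np.cos(np.radians(an)),w[1]+.03*np.sin(np.radians(an)),.008]))
E
```

```text
puck [0.66186021 0.08087704] [0.66262071 0.08394292]
conn [0.65646507 0.10074373] [0.65263172 0.10294596]
112.69305191840378 0.02392075070377334
110.12229984259905 0.01789299437596195
111.59300265707957 0.020901721029870764
wbox [0.65639724 0.08383194] tab [0.67141644 0.05833016] 120.49583383428735 0.02959589656802754
wbox scene [0.65843331 0.0849085 ]
-30 [230.35797485 127.51225242]
-45 [232.91517968 129.19206118]
-60 [234.92552619 131.44839303]
```

apply_moves(
  commands=[
    [0,0,0.05,0.003,0.025,0,65],
    [0,0,0.12,0.009,0.07,0,65],
    [0,0,0.2,0.015,0.115,0,65],
    [0,0,0.28,0.02,0.16,0,65],
    [0,0,0.34,0.025,0.2,0,65],
  ],
)

```text
time: 9.95
tool_pos: [0.6583, 0.0473, 0.1162]
ee_rot: [3.141, -0.0, 1.917]
wrist_force: [0.6, 0.5, -0.1]
width: 0.0612
finger_force: 0.0
```

apply_moves(
  commands=[
    [0,0,0.03,0.003,0.025,0,65],
    [0,0,0.04,0.0035,0.037,0,65],
    [0,0,0.04,0.0035,0.037,-0.02,65],
    [0,0,0.04,0.0035,0.037,-0.045,65],
    [0,0,0.04,0.0035,0.037,-0.06,65],
  ],
)

```text
time: 10.45
tool_pos: [0.6608, 0.0812, 0.0539]
ee_rot: [-3.139, -0.0, 1.952]
wrist_force: [-0.0, -0.8, 0.2]
width: 0.061
finger_force: 0.0
```

apply_moves(
  commands=[
    [0,0,0,0,0,0,65],
    [0,0,0,0,0,-0.01,65],
    [0,0,0,0,0,-0.025,65],
    [0,0,0,0,0,-0.034,65],
    [0,0,0,0,0,-0.034,65],
  ],
)

```text
time: 10.95
tool_pos: [0.6604, 0.0816, 0.0196]
ee_rot: [-3.138, -0.001, 1.953]
wrist_force: [-0.1, -0.2, 0.2]
width: 0.0607
finger_force: 0.0
```

apply_moves(
  commands=[
    [0,0,0,0,0,-0.002,60],
    [0,0,0,0,0,-0.004,58],
    [0,0,0,0,0,-0.005,55],
    [0,0,0,0,0,-0.005,55],
    [0,0,0,0,0,-0.005,55],
  ],
)

```text
time: 11.45
tool_pos: [0.662, 0.0818, 0.0173]
ee_rot: [3.141, 0.0, 1.953]
wrist_force: [0.0, -0.0, -0.5]
width: 0.0516
finger_force: 0.0
```

```bash
python3 - <<'E'
from h import *
s=snap('scene');o=get_obs();print(o['tool_pos'],o['ee_rot'],o['width'],o['wrist_force'])
q=s['pixels'][145:205,165:245,::-1]
cv2.imwrite('pics/c4.png',cv2.resize(q,(800,600),interpolation=2))
E
```

```text
[0.6619699  0.08178161 0.01728568] [3.14109236e+00 1.60755815e-04 1.95279783e+00] 0.05151648084338135 [0.25175847 0.22461566 0.38952241]
```

View pics/c4.png

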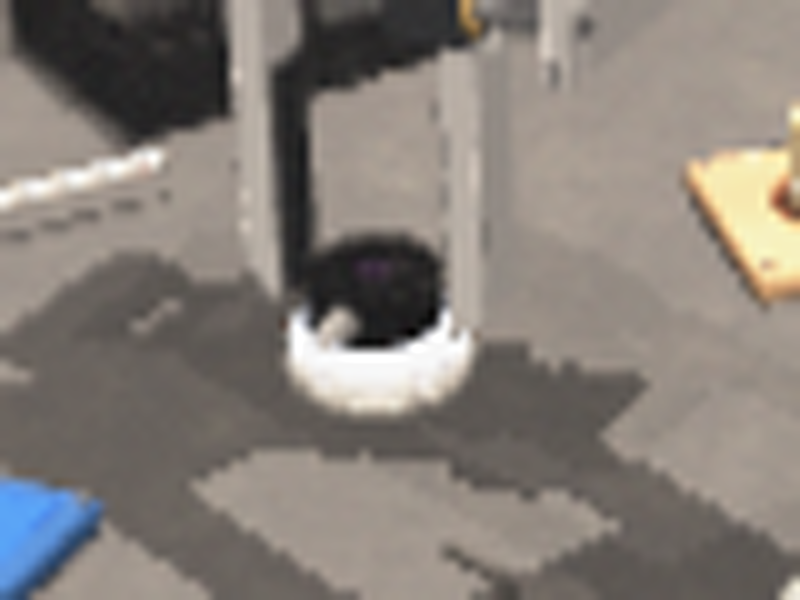

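The crop shows the fingers on either side of the puck, clear of the connector (px 199,177) and just above the white lid.

apply_moves(
  commands=[
    [0,0,0,0,0,-0.001,48],
    [0,0,0,0,0,-0.001,43],
    [0,0,0,0,0,-0.001,38],
    [0,0,0,0,0,-0.001,30],
    [0,0,0,0,0,-0.001,0],
  ],
)

```text
time: 12.0
tool_pos: [0.6619, 0.0818, 0.016]
ee_rot: [3.141, -0.0, 1.953]
wrist_force: [0.3, -0.8, 0.4]
width: 0.0373
finger_force: 30.0
```

apply_moves(
  commands=[
    [0,0,0,0,0,0,0],
    [0,0,0,0,0,0.002,0],
    [0,0,0,0,0,0.007,0],
    [0,0,0,0,0,0.02,0],
    [0,0,0,0,0,0.035,0],
  ],
)

```text
time: 12.5
tool_pos: [0.6615, 0.0817, 0.0517]
ee_rot: [-3.141, -0.0, 1.953]
wrist_force: [-0.4, 0.6, -0.8]
width: 0.0373
finger_force: 30.0
```

apply_moves(
  commands=[
    [0,0,0,0,0.02,0.005,0],
    [0,0,0,-0.001,0.055,0.005,0],
    [0,0,0,-0.002,0.095,0.005,0],
    [0,0,0,-0.003,0.13,0.005,0],
    [0,0,0,-0.004,0.15,0.005,0],
  ],
)

```text
time: 13.0
tool_pos: [0.6573, 0.2362, 0.0569]
ee_rot: [3.14, -0.001, 1.956]
wrist_force: [-0.3, -0.8, -2.5]
width: 0.0371
finger_force: 30.0
```

apply_moves(
  commands=[
    [0,0,0,0,0.004,0,0],
    [0,0,0,0,0.004,-0.01,0],
    [0,0,0,0,0.004,-0.025,0],
    [0,0,0,0,0.004,-0.035,0],
    [0,0,0,0,0.004,-0.038,0],
  ],
)

```text
time: 13.5
tool_pos: [0.6562, 0.2337, 0.0145]
ee_rot: [-3.136, -0.0, 1.951]
wrist_force: [-0.2, 0.8, -1.2]
width: 0.0372
finger_force: 30.0
```

apply_moves(
  commands=[
    [0,0,0,0,0,0,0],
    [0,0,0,0,0,-0.001,0],
    [0,0,0,0,0,-0.002,0],
    [0,0,0,0,0,-0.003,0],
    [0,0,0,0,0,-0.003,0],
  ],
)

```text
time: 14.0
tool_pos: [0.658, 0.2359, 0.0153]
ee_rot: [3.141, 0.0, 1.953]
wrist_force: [-0.3, 0.1, -1.6]
width: 0.0372
finger_force: 30.0
```

apply_moves(
  commands=[
    [0,0,0,0,0,-0.0005,0],
    [0,0,0,0,0,-0.001,0],
    [0,0,0,0,0,-0.0015,0],
    [0,0,0,0,0,-0.002,0],
    [0,0,0,0,0,-0.002,0],
  ],
)

```text
time: 14.5
tool_pos: [0.6579, 0.2359, 0.0138]
ee_rot: [3.141, 0.0, 1.953]
wrist_force: [-2.0, -0.5, 3.6]
width: 0.0374
finger_force: 30.0
```

apply_moves(
  commands=[
    [0,0,0,0,0,0,45],
    [0,0,0,0,0,0,50],
    [0,0,0,0,0,0,60],
    [0,0,0,0,0,0.02,60],
    [0,0,0,0,0,0.05,60],
  ],
)

```text
time: 15.0
tool_pos: [0.6558, 0.2352, 0.0599]
ee_rot: [-3.135, -0.001, 1.953]
wrist_force: [0.0, -0.2, -0.3]
width: 0.0564
finger_force: 0.0
```

apply_moves(
  commands=[
    [0,0,-0.05,-0.01,0,0.02,60],
    [0,0,-0.12,-0.045,0.005,0.02,60],
    [0,0,-0.19,-0.09,0.012,0.02,60],
    [0,0,-0.26,-0.13,0.017,0.02,60],
    [0,0,-0.32,-0.165,0.021,0.02,60],
  ],
)

```text
time: 15.5
tool_pos: [0.4909, 0.2569, 0.0828]
ee_rot: [-3.141, -0.0, 1.63]
wrist_force: [-0.9, 0.4, -0.4]
width: 0.0564
finger_force: 0.0
```

apply_moves(
  commands=[
    [0,0,-0.04,-0.025,0.004,0,60],
    [0,0,-0.06,-0.038,0.0055,0,55],
    [0,0,-0.06,-0.038,0.0055,0,50],
    [0,0,-0.06,-0.038,0.0055,0,50],
    [0,0,-0.06,-0.038,0.0055,0,50],
  ],
)

```text
time: 16.0
tool_pos: [0.4558, 0.2622, 0.0831]
ee_rot: [3.141, -0.0, 1.572]
wrist_force: [0.2, -0.4, -0.7]
width: 0.0471
finger_force: 0.0
```

```bash
python3 - <<'E'
from h import *
s=snap('scene');t=snap('top');o=get_obs();print(o['tool_pos'],o['ee_rot'],o['width'],o['wrist_force'])
f=lambda x:cv2.resize(x,(400,300),interpolation=2)
cv2.imwrite('pics/c5.png',np.hstack([f(s['pixels'][180:255,140:240,::-1]),f(t['pixels'][110:170,120:200,::-1])]))
E
```

```text
[0.45569957 0.26207926 0.08289222] [3.14134445e+00 8.60936130e-05 1.57221044e+00] 0.04721130958517688 [ 0.19352002 -0.0064459   0.35082127]
```

View pics/c5.png

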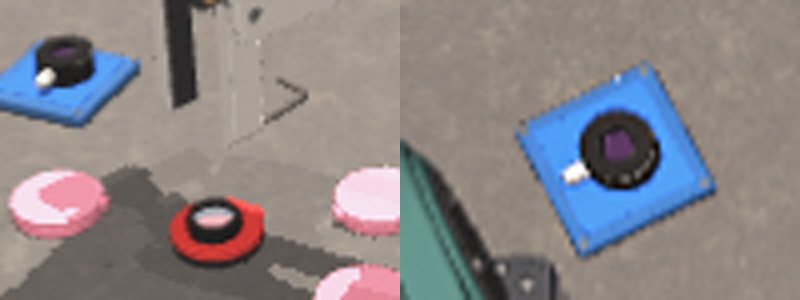

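The sensor sits flat and centred on the blue rest at top (162,141). The gripper is above the ring at scene (193,235).

apply_moves(
  commands=[
    [0,0,0,0,0,-0.015,50],
    [0,0,0,0,0,-0.035,50],
    [0,0,0,0,0,-0.052,50],
    [0,0,0,0,0,-0.06,50],
    [0,0,0,0,0,-0.06,50],
  ],
)

```text
time: 16.6
tool_pos: [0.4542, 0.2617, 0.0215]
ee_rot: [-3.139, 0.001, 1.572]
wrist_force: [0.1, 0.3, 0.8]
width: 0.0468
finger_force: 0.0
```

apply_moves(
  commands=[
    [0,0,0,0,0,-0.002,50],
    [0,0,0,0,0,-0.004,50],
    [0,0,0,0,0,-0.006,47],
    [0,0,0,0,0,-0.006,44],
    [0,0,0,0,0,-0.006,42],
  ],
)

```text
time: 17.1
tool_pos: [0.455, 0.2623, 0.0173]
ee_rot: [3.141, -0.0, 1.573]
wrist_force: [0.7, -0.1, 0.8]
width: 0.0398
finger_force: 0.0
```

```bash
python3 - <<'E'
from h import *
s=snap('scene');o=get_obs();print(o['tool_pos'],o['ee_rot'],o['width'],o['wrist_force'])
cv2.imwrite('pics/c6.png',cv2.resize(s['pixels'][208:256,160:224,::-1],(800,600),interpolation=2))
E
```

```text
[0.45495111 0.26236841 0.01727485] [ 3.14104573e+00 -2.02240604e-04  1.57291247e+00] 0.03961931895546869 [-0.28590461  0.50694437 -0.72643952]
```

View pics/c6.png

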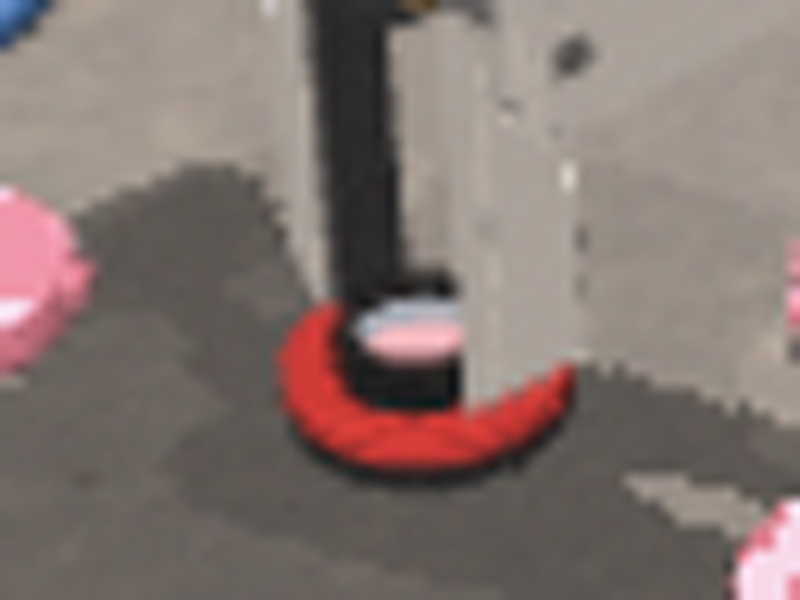

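The fingers straddle the ring at about px (192,234), just above the red lid.

apply_moves(
  commands=[
    [0,0,0,0,0,-0.0015,38],
    [0,0,0,0,0,-0.0015,34],
    [0,0,0,0,0,-0.0015,30],
    [0,0,0,0,0,-0.0015,20],
    [0,0,0,0,0,-0.0015,0],
  ],
)

```text
time: 17.65
tool_pos: [0.4548, 0.2622, 0.0154]
ee_rot: [-3.142, 0.0, 1.573]
wrist_force: [0.5, -0.7, -1.1]
width: 0.0294
finger_force: 30.0
```

apply_moves(
  commands=[
    [0,0,0,0,0,0,0],
    [0,0,0,0,0,0.002,0],
    [0,0,0,0,0,0.01,0],
    [0,0,0,0,0,0.03,0],
    [0,0,0,0,0,0.06,0],
  ],
)

```text
time: 18.15
tool_pos: [0.4534, 0.2616, 0.0748]
ee_rot: [-3.138, 0.002, 1.573]
wrist_force: [0.2, 0.0, -0.1]
width: 0.0291
finger_force: 30.0
```

apply_moves(
  commands=[
    [0,0,0,0.008,-0.018,0.02,0],
    [0,0,0,0.023,-0.053,0.035,0],
    [0,0,0,0.039,-0.09,0.035,0],
    [0,0,0,0.055,-0.127,0.035,0],
    [0,0,0,0.0715,-0.165,0.035,0],
  ],
)

```text
time: 18.65
tool_pos: [0.5271, 0.096, 0.1118]
ee_rot: [3.14, -0.0, 1.573]
wrist_force: [1.2, 0.5, -0.4]
width: 0.0295
finger_force: 30.0
```

apply_moves(
  commands=[
    [0,0,0,0.016,-0.038,0,0],
    [0,0,0,0.033,-0.076,0,0],
    [0,0,0,0.049,-0.114,0,0],
    [0,0,0,0.066,-0.152,0,0],
    [0,0,0,0.082,-0.19,0,0],
  ],
)

```text
time: 19.15
tool_pos: [0.609, -0.0944, 0.1113]
ee_rot: [3.14, 0.0, 1.573]
wrist_force: [0.5, 0.3, -0.5]
width: 0.0293
finger_force: 30.0
```

apply_moves(
  commands=[
    [0,0,0,0.016,-0.036,0,0],
    [0,0,0,0.032,-0.074,0,0],
    [0,0,0,0.046,-0.107,0,0],
    [0,0,0,0.056,-0.13,0,0],
    [0,0,0,0.061,-0.139,0,0],
  ],
)

```text
time: 19.65
tool_pos: [0.6697, -0.2344, 0.1105]
ee_rot: [3.141, 0.001, 1.57]
wrist_force: [0.4, 0.9, -0.8]
width: 0.0291
finger_force: 30.0
```

apply_moves(
  commands=[
    [0,0,0,0,0,-0.02,0],
    [0,0,0,0,0,-0.05,0],
    [0,0,0,0,0,-0.075,0],
    [0,0,0,0,0,-0.088,0],
    [0,0,0,0,0,-0.09,0],
  ],
)

```text
time: 20.15
tool_pos: [0.668, -0.2303, 0.0182]
ee_rot: [-3.138, -0.002, 1.574]
wrist_force: [-0.8, 0.9, -0.7]
width: 0.0291
finger_force: 30.0
```

apply_moves(
  commands=[
    [0,0,0,0,0,0,0],
    [0,0,0,0,0,0,0],
    [0,0,0,0,0,-0.001,0],
    [0,0,0,0,0,-0.002,0],
    [0,0,0,0,0,-0.002,0],
  ],
)

```text
time: 20.65
tool_pos: [0.6695, -0.2319, 0.019]
ee_rot: [3.141, 0.0, 1.573]
wrist_force: [-0.3, 0.7, -0.0]
width: 0.0292
finger_force: 30.0
```

Now down about 5.5 mm.

apply_moves(
  commands=[
    [0,0,0,0,0,-0.002,0],
    [0,0,0,0,0,-0.0035,0],
    [0,0,0,0,0,-0.0045,0],
    [0,0,0,0,0,-0.005,0],
    [0,0,0,0,0,-0.0055,0],
  ],
)

```text
time: 21.15
tool_pos: [0.6692, -0.2317, 0.0135]
ee_rot: [-3.141, -0.0, 1.573]
wrist_force: [-1.4, -0.1, 3.4]
width: 0.0295
finger_force: 30.0
```

apply_moves(
  commands=[
    [0,0,0,0,0,0,0],
    [0,0,0,0,0,0,0],
    [0,0,0,0,0,0,0],
    [0,0,0,0,0,0,0],
    [0,0,0,0,0,0,0],
  ],
)

```text
time: 21.65
tool_pos: [0.6693, -0.2317, 0.0135]
ee_rot: [3.141, 0.0, 1.573]
wrist_force: [-1.9, -0.2, 4.1]
width: 0.0294
finger_force: 30.0
```

apply_moves(
  commands=[
    [0,0,0,0,0,0,38],
    [0,0,0,0,0,0,50],
    [0,0,0,0,0,0.01,60],
    [0,0,0,0,0,0.04,80],
    [0,0,0,0,0,0.08,100],
  ],
)

```text
time: 22.15
tool_pos: [0.6678, -0.2311, 0.0908]
ee_rot: [-3.136, -0.002, 1.573]
wrist_force: [0.6, -1.1, -0.5]
width: 0.0644
finger_force: 0.0
```

```bash
python3 - <<'E'
from h import *
s=snap('scene');t=snap('top')
f=lambda x:cv2.resize(x,(400,300),interpolation=2)
cv2.imwrite('pics/c7.png',np.vstack([np.hstack([f(s['pixels'][160:190,180:220,::-1]),f(t['pixels'][120:150,205:245,::-1])]),np.hstack([f(s['pixels'][130:160,262:302,::-1]),f(t['pixels'][205:235,135:175,::-1])])]))
def fit(S,sl,test,r,z):
    y0,x0=sl;m=np.zeros((384,512),np.uint8);reg=S['pixels'][y0:y0+44,x0:x0+50].astype(int);m[y0:y0+44,x0:x0+50]=test(reg)
    k=max(cv2.findContours(m,0,2)[0],key=cv2.contourArea)[:,0].astype(float)
    from scipy.optimize import least_squares
    # bias-free: mask centroid refinement against rendered hull of top+bottom circle
    a=np.linspace(0,2*np.pi,60);c=np.array([np.cos(a),np.sin(a)]).T*r
    M=m.sum();ys,xs=np.nonzero(m);cen=np.array([xs.mean(),ys.mean()])
    P=at(S,cen,z[1]*.8)[:2]
    for _ in range(10):
        pts=np.array([proj(S,[P[0]+q[0],P[1]+q[1],h]) for h in z for q in c]).astype(np.float32)
        h=cv2.convexHull(pts);mm=cv2.moments(h);e=cen-[mm['m10']/mm['m00'],mm['m01']/mm['m00']]
        P=P+(at(S,cen,z[1])-at(S,cen-e,z[1]))[:2]
    return P,M,mm['m00']
w=lambda g:(g.min(2)>170); rd=lambda g:(g[...,0]>150)&(g[...,1]<110)
print('white top',fit(t,(118,205),w,.0265,(0,.012)),'scene',fit(s,(155,180),w,.0265,(0,.012)))
print('red top',fit(t,(200,132),rd,.0265,(.006,.012)),'scene',fit(s,(215,170),rd,.0265,(.006,.012)))
E
```

```text
white top (array([0.65997898, 0.08451742]), np.uint64(348), 368.5769067860092) scene (array([0.66720747, 0.08170854]), np.uint64(192), 212.9420485214796)
red top (array([0.45806725, 0.26150571]), np.uint64(391), 398.54242972598877) scene (array([0.46150185, 0.26062266]), np.uint64(283), 307.41224091348704)
```

View pics/c7.png

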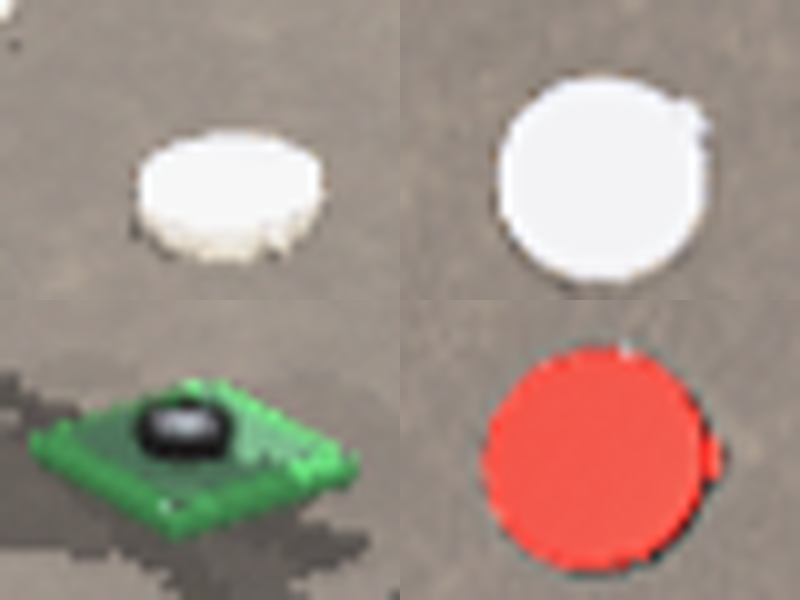

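The ring lies flat on the green rest at scene (281,143). The white box tab is at top (234,132) and the red box tab at top (167,221).

apply_moves(
  commands=[
    [0,0,0.05,0,0.015,0.02,100],
    [0,0,0.14,-0.002,0.055,0.02,100],
    [0,0,0.23,-0.003,0.095,0.02,100],
    [0,0,0.31,-0.004,0.135,0.02,100],
    [0,0,0.39,-0.005,0.175,0.02,100],
  ],
)

```text
time: 22.75
tool_pos: [0.6643, -0.0554, 0.113]
ee_rot: [3.141, 0.0, 1.966]
wrist_force: [-0.3, 0.4, -0.5]
width: 0.094
finger_force: 0.0
```

apply_moves(
  commands=[
    [0,0,0.07,-0.001,0.04,0,100],
    [0,0,0.12,-0.003,0.08,0,90],
    [0,0,0.15,-0.004,0.115,0,85],
    [0,0,0.167,-0.005,0.137,0,80],
    [0,0,0.167,-0.005,0.1415,0,80],
  ],
)

```text
time: 23.25
tool_pos: [0.659, 0.0877, 0.1129]
ee_rot: [3.141, -0.001, 2.133]
wrist_force: [1.0, -0.2, 0.7]
width: 0.0753
finger_force: 0.0
```

apply_moves(
  commands=[
    [0,0,0,0,0,-0.02,80],
    [0,0,0,0,0,-0.05,80],
    [0,0,0,0,0,-0.08,80],
    [0,0,0,0,0,-0.093,80],
    [0,0,0,0,0,-0.095,80],
  ],
)

```text
time: 23.75
tool_pos: [0.6577, 0.0836, 0.0153]
ee_rot: [-3.137, -0.002, 2.129]
wrist_force: [0.1, -0.6, 0.0]
width: 0.0754
finger_force: 0.0
```

apply_moves(
  commands=[
    [0,0,0,0,0,0,80],
    [0,0,0,0,0,0,80],
    [0,0,0,0,0,-0.003,80],
    [0,0,0,0,0,-0.005,80],
    [0,0,0,0,0,-0.005,80],
  ],
)

```text
time: 24.25
tool_pos: [0.6593, 0.0848, 0.0132]
ee_rot: [3.141, 0.0, 2.13]
wrist_force: [0.2, -0.8, -0.3]
width: 0.0751
finger_force: 0.0
```

```bash
python3 - <<'E'
from h import *
s=snap('scene');o=get_obs();print(o['tool_pos'],o['ee_rot'],o['width'],o['wrist_force'])
cv2.imwrite('pics/c8.png',cv2.resize(s['pixels'][155:200,170:230,::-1],(800,600),interpolation=2))
E
```

```text
[0.65928001 0.08482722 0.01310781] [3.14146308e+00 3.76548886e-05 2.12989787e+00] 0.07519818458141371 [-0.15441999 -0.35495715  0.88383308]
```

View pics/c8.png

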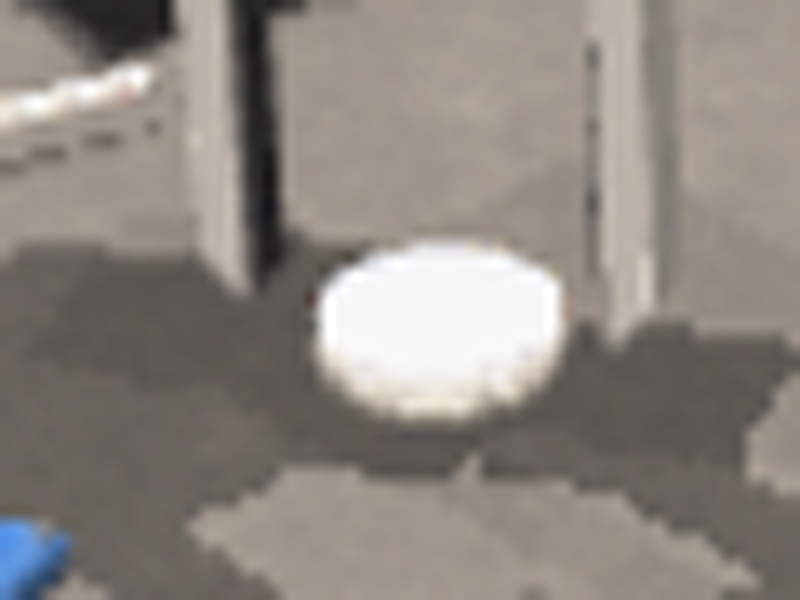

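The fingers stand clear on both sides of the white box at px (203,180). I'll lower and close.

apply_moves(
  commands=[
    [0,0,0,0,0,-0.004,80],
    [0,0,0,0,0,-0.008,78],
    [0,0,0,0,0,-0.0092,74],
    [0,0,0,0,0,-0.0092,70],
    [0,0,0,0,0,-0.0092,66],
  ],
)

```text
time: 24.8
tool_pos: [0.6593, 0.0847, 0.0037]
ee_rot: [-3.142, -0.0, 2.13]
wrist_force: [0.1, 0.4, -0.2]
width: 0.0628
finger_force: 0.0
```

apply_moves(
  commands=[
    [0,0,0,0,0,0,63],
    [0,0,0,0,0,0,60],
    [0,0,0,0,0,0,56],
    [0,0,0,0,0,0,45],
    [0,0,0,0,0,0,0],
  ],
)

```text
time: 25.3
tool_pos: [0.6594, 0.0847, 0.004]
ee_rot: [3.141, 0.0, 2.13]
wrist_force: [1.1, -0.3, 1.2]
width: 0.0525
finger_force: 30.0
```

apply_moves(
  commands=[
    [0,0,0,0,0,0,0],
    [0,0,0,0,0,0.002,0],
    [0,0,0,0,0,0.01,0],
    [0,0,0,0,0,0.025,0],
    [0,0,0,0,0,0.045,0],
  ],
)

```text
time: 25.8
tool_pos: [0.6588, 0.0847, 0.0493]
ee_rot: [-3.14, -0.001, 2.13]
wrist_force: [0.3, 0.4, 0.5]
width: 0.052
finger_force: 30.0
```

```bash
python3 - <<'E'
from h import *
s=snap('scene');o=get_obs();print(o['tool_pos'],o['ee_rot'],o['width'],o['wrist_force'])
cv2.imwrite('pics/c9.png',cv2.resize(s['pixels'][130:190,170:250,::-1],(800,600),interpolation=2))
E
```

```text
[0.66178526 0.0849372  0.05482376] [3.13511994 0.00356907 2.12984812] 0.05169744632664358 [1.14195787 0.57835447 2.62593087]
```

View pics/c9.png

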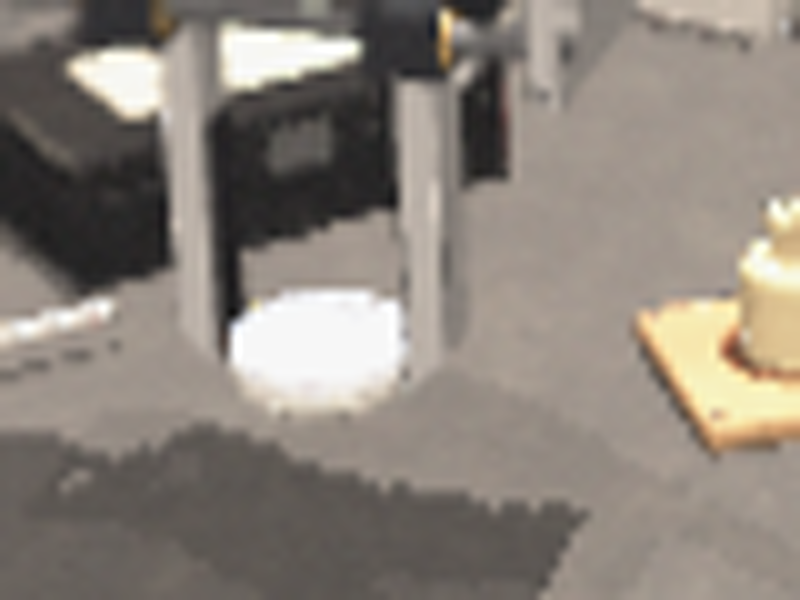

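The white box is held level between the fingers, at about px (202,166). Now to the white rest.

apply_moves(
  commands=[
    [0,0,0,-0.02,-0.001,0,0],
    [0,0,0,-0.055,-0.003,0,0],
    [0,0,0,-0.095,-0.006,0,0],
    [0,0,0,-0.135,-0.009,0,0],
    [0,0,0,-0.17,-0.012,0,0],
  ],
)

```text
time: 26.35
tool_pos: [0.4879, 0.0727, 0.0496]
ee_rot: [3.14, 0.001, 2.13]
wrist_force: [-0.4, -0.6, 0.2]
width: 0.0521
finger_force: 30.0
```

apply_moves(
  commands=[
    [0,0,0,-0.022,-0.001,0,0],
    [0,0,0,-0.032,-0.0015,0,0],
    [0,0,0,-0.0355,-0.0015,0,0],
    [0,0,0,-0.0355,-0.0015,-0.01,0],
    [0,0,0,-0.0355,-0.0015,-0.02,0],
  ],
)

```text
time: 26.85
tool_pos: [0.4552, 0.0713, 0.0286]
ee_rot: [3.14, 0.001, 2.13]
wrist_force: [-0.3, 0.5, -1.4]
width: 0.0519
finger_force: 30.0
```

apply_moves(
  commands=[
    [0,0,0,0,0,-0.006,0],
    [0,0,0,0,0,-0.01,0],
    [0,0,0,0,0,-0.011,0],
    [0,0,0,0,0,-0.011,0],
    [0,0,0,0,0,-0.011,0],
  ],
)

```text
time: 27.35
tool_pos: [0.4542, 0.0713, 0.018]
ee_rot: [3.141, 0.0, 2.13]
wrist_force: [-0.2, -1.5, -0.2]
width: 0.0515
finger_force: 30.0
```

apply_moves(
  commands=[
    [0,0,0,0,0,-0.001,0],
    [0,0,0,0,0,-0.002,0],
    [0,0,0,0,0,-0.003,0],
    [0,0,0,0,0,-0.004,0],
    [0,0,0,0,0,-0.004,0],
  ],
)

```text
time: 27.85
tool_pos: [0.4539, 0.0713, 0.0139]
ee_rot: [3.141, 0.0, 2.13]
wrist_force: [0.8, -0.2, 1.0]
width: 0.0522
finger_force: 30.0
```

apply_moves(
  commands=[
    [0,0,0,0,0,-0.0005,0],
    [0,0,0,0,0,-0.0005,60],
    [0,0,0,0,0,-0.0005,70],
    [0,0,0,0,0,-0.0005,80],
    [0,0,0,0,0,0.015,80],
  ],
)

```text
time: 28.35
tool_pos: [0.4517, 0.0712, 0.0266]
ee_rot: [-3.137, -0.003, 2.13]
wrist_force: [-0.5, -0.5, -0.0]
width: 0.0744
finger_force: 0.0
```

apply_moves(
  commands=[
    [0,0,0,0,0,0.03,80],
    [0,0,-0.1,0.001,0.03,0.05,80],
    [0,0,-0.2,0.002,0.07,0.05,80],
    [0,0,-0.3,0.003,0.11,0.05,80],
    [0,0,-0.4,0.004,0.15,0.05,80],
  ],
)

```text
time: 28.85
tool_pos: [0.4579, 0.2227, 0.079]
ee_rot: [3.141, -0.0, 1.725]
wrist_force: [-0.5, -0.3, -0.4]
width: 0.0753
finger_force: 0.0
```

apply_moves(
  commands=[
    [0,0,-0.1,0,0.025,0,80],
    [0,0,-0.16,0,0.037,0,80],
    [0,0,-0.16,0,0.0405,0,80],
    [0,0,-0.16,0,0.0405,-0.02,80],
    [0,0,-0.16,0,0.0405,-0.045,80],
  ],
)

```text
time: 29.35
tool_pos: [0.4591, 0.2619, 0.0346]
ee_rot: [3.138, -0.001, 1.571]
wrist_force: [-0.0, 0.7, -0.7]
width: 0.0753
finger_force: 0.0
```

```bash
python3 - <<'E'
from h import *
s=snap('scene');o=get_obs();print(o['tool_pos'],o['ee_rot'],o['width'],o['wrist_force'])
cv2.imwrite('pics/c10.png',cv2.resize(s['pixels'][185:260,170:290,::-1],(800,500),interpolation=2))
E
```

```text
[0.45531482 0.2600095  0.0288767 ] [-3.13546776  0.00318729  1.57080643] 0.07523181661972975 [-1.11811077 -1.25410288 -2.96822732]
```

View pics/c10.png

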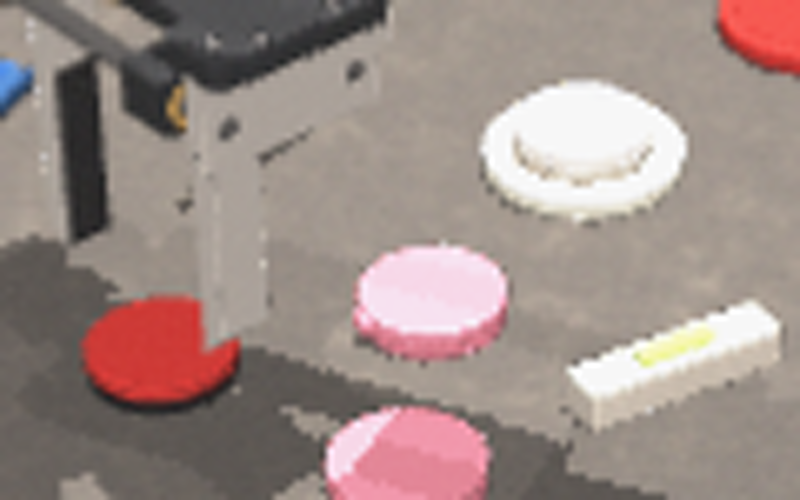

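The white box lies flat and centred on the white rest at scene (257,207). The gripper is over the red box at (194,237).

apply_moves(
  commands=[
    [0,0,0,0,0,0,80],
    [0,0,0,0,0,-0.008,80],
    [0,0,0,0,0,-0.016,80],
    [0,0,0,0,0,-0.02,80],
    [0,0,0,0,0,-0.02,80],
  ],
)

```text
time: 29.9
tool_pos: [0.4575, 0.2615, 0.0133]
ee_rot: [-3.141, 0.0, 1.57]
wrist_force: [-0.1, -0.1, 0.4]
width: 0.0754
finger_force: 0.0
```

apply_moves(
  commands=[
    [0,0,0,0,0,-0.002,80],
    [0,0,0,0,0,-0.005,80],
    [0,0,0,0,0,-0.007,76],
    [0,0,0,0,0,-0.007,72],
    [0,0,0,0,0,-0.007,70],
  ],
)

```text
time: 30.4
tool_pos: [0.4578, 0.2618, 0.0068]
ee_rot: [3.142, 0.0, 1.57]
wrist_force: [0.2, -0.7, -0.0]
width: 0.066
finger_force: 0.0
```

apply_moves(
  commands=[
    [0,0,0,0,0,-0.0015,66],
    [0,0,0,0,0,-0.003,62],
    [0,0,0,0,0,-0.003,58],
    [0,0,0,0,0,-0.003,50],
    [0,0,0,0,0,-0.003,0],
  ],
)

```text
time: 30.9
tool_pos: [0.4578, 0.2617, 0.0038]
ee_rot: [-3.142, 0.0, 1.57]
wrist_force: [0.7, 0.0, -1.0]
width: 0.0521
finger_force: 30.0
```

apply_moves(
  commands=[
    [0,0,0,0,0,0,0],
    [0,0,0,0,0,0,0],
    [0,0,0,0,0,0.005,0],
    [0,0,0,0,0,0.02,0],
    [0,0,0,0,0,0.045,0],
  ],
)

```text
time: 31.4
tool_pos: [0.4564, 0.2611, 0.0477]
ee_rot: [-3.138, 0.002, 1.57]
wrist_force: [0.7, 0.1, -1.3]
width: 0.0521
finger_force: 30.0
```

```bash
python3 - <<'E'
from h import *
s=snap('scene');o=get_obs();print(o['tool_pos'],o['ee_rot'],o['width'],o['wrist_force'])
cv2.imwrite('pics/c11.png',cv2.resize(s['pixels'][195:255,160:240,::-1],(800,600),interpolation=2))
E
```

```text
[0.46000251 0.2628033  0.05378919] [ 3.13564600e+00 -2.62733023e-03  1.56993163e+00] 0.05203411789304025 [1.68672825 0.4499548  2.91622213]
```

View pics/c11.png

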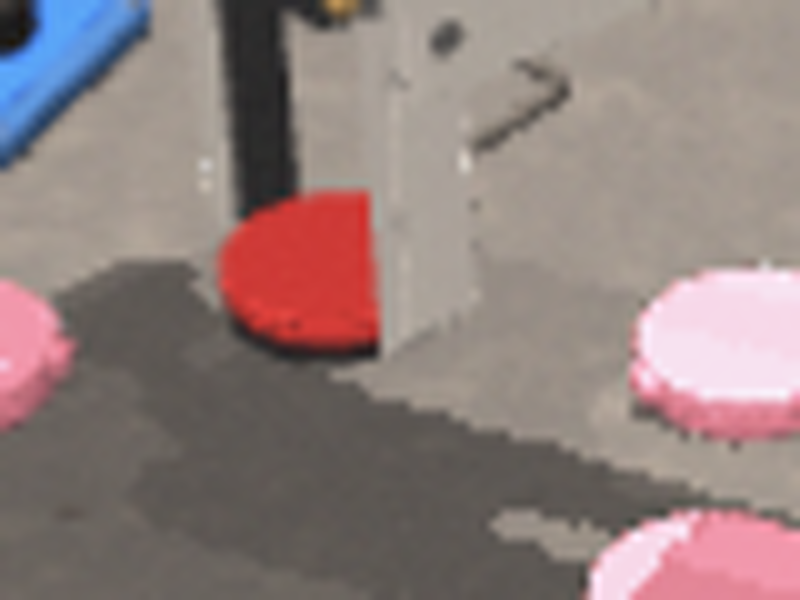

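The red box is held level, lifted to about px (190,222). Now to the red rest, passing well over the white box.

apply_moves(
  commands=[
    [0,0,0,0,-0.02,0.02,0],
    [0,0,0,0.001,-0.055,0.03,0],
    [0,0,0,0.002,-0.095,0.03,0],
    [0,0,0,0.003,-0.135,0.03,0],
    [0,0,0,0.004,-0.175,0.03,0],
  ],
)

```text
time: 31.95
tool_pos: [0.4619, 0.0854, 0.0791]
ee_rot: [3.14, 0.0, 1.57]
wrist_force: [0.3, -0.4, -0.3]
width: 0.0522
finger_force: 30.0
```

apply_moves(
  commands=[
    [0,0,0,0.001,-0.04,0,0],
    [0,0,0,0.002,-0.08,0,0],
    [0,0,0,0.003,-0.115,0,0],
    [0,0,0,0.004,-0.14,0,0],
    [0,0,0,0.004,-0.153,0,0],
  ],
)

```text
time: 32.45
tool_pos: [0.4659, -0.0682, 0.0789]
ee_rot: [3.141, 0.0, 1.567]
wrist_force: [0.0, 0.7, -0.8]
width: 0.0523
finger_force: 30.0
```

apply_moves(
  commands=[
    [0,0,0,0,0,-0.015,0],
    [0,0,0,0,0,-0.035,0],
    [0,0,0,0,0,-0.052,0],
    [0,0,0,0,0,-0.06,0],
    [0,0,0,0,0,-0.06,0],
  ],
)

```text
time: 32.95
tool_pos: [0.4648, -0.0655, 0.0175]
ee_rot: [-3.139, -0.001, 1.57]
wrist_force: [-0.3, 0.6, 0.1]
width: 0.0519
finger_force: 30.0
```

apply_moves(
  commands=[
    [0,0,0,0,0,0,0],
    [0,0,0,0,0,0,0],
    [0,0,0,0,0,-0.001,0],
    [0,0,0,0,0,-0.001,0],
    [0,0,0,0,0,-0.001,0],
  ],
)

```text
time: 33.45
tool_pos: [0.466, -0.0663, 0.0181]
ee_rot: [3.141, 0.0, 1.57]
wrist_force: [0.0, -0.2, -0.8]
width: 0.0522
finger_force: 30.0
```

apply_moves(
  commands=[
    [0,0,0,0,0,-0.001,0],
    [0,0,0,0,0,-0.0025,0],
    [0,0,0,0,0,-0.004,0],
    [0,0,0,0,0,-0.0047,0],
    [0,0,0,0,0,-0.0047,0],
  ],
)

```text
time: 33.95
tool_pos: [0.4658, -0.0663, 0.0136]
ee_rot: [3.142, 0.0, 1.57]
wrist_force: [-1.1, 0.1, 4.3]
width: 0.0518
finger_force: 30.0
```

apply_moves(
  commands=[
    [0,0,0,0,0,0,0],
    [0,0,0,0,0,0,60],
    [0,0,0,0,0,0,70],
    [0,0,0,0,0,0,80],
    [0,0,0,0,0,0.015,80],
  ],
)

```text
time: 34.45
tool_pos: [0.4638, -0.0657, 0.0258]
ee_rot: [-3.137, -0.001, 1.57]
wrist_force: [-1.0, -0.1, 0.1]
width: 0.0744
finger_force: 0.0
```

apply_moves(
  commands=[
    [0,0,0,0,0,0.04,80],
    [0,0,0,0,0,0.08,80],
    [0,0,0,-0.03,-0.03,0.12,80],
    [0,0,0,-0.06,-0.06,0.14,80],
    [0,0,0,-0.08,-0.1,0.14,80],
  ],
)

```text
time: 34.95
tool_pos: [0.3867, -0.1672, 0.1722]
ee_rot: [3.134, 0.004, 1.573]
wrist_force: [0.4, -0.6, -0.4]
width: 0.0754
finger_force: 0.0
```

apply_moves(
  commands=[
    [0,0,0,-0.02,-0.04,0,80],
    [0,0,0,-0.04,-0.08,0,80],
    [0,0,0,-0.06,-0.12,0,80],
    [0,0,0,-0.07,-0.15,0,80],
    [0,0,0,-0.07,-0.16,0,80],
  ],
)

```text
time: 35.45
tool_pos: [0.3144, -0.3286, 0.1677]
ee_rot: [-3.141, 0.0, 1.565]
wrist_force: [1.0, 0.9, 0.2]
width: 0.0752
finger_force: 0.0
```

```bash
python3 - <<'E'
from h import *
t=snap('top','tf.png')
cv2.imwrite('pics/tfc.png',cv2.resize(t['pixels'][105:245,130:380,::-1],(800,448),interpolation=2))
E
```

```text
(no output)
```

View pics/tfc.png

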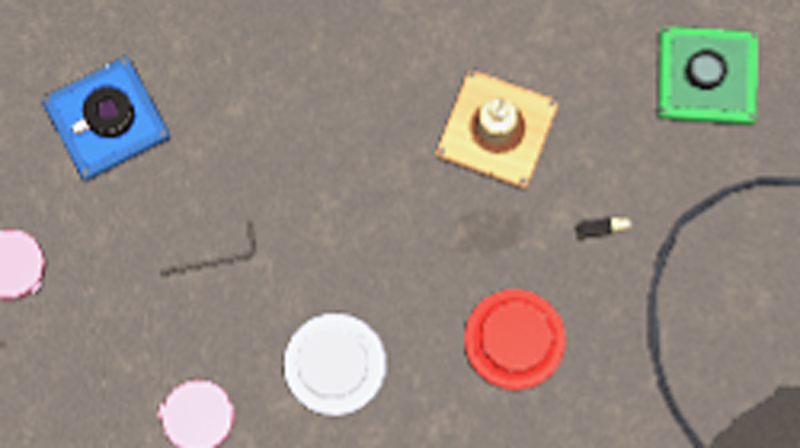

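The crop of the top view shows all five parts flat and centred on their rests, with the arm clear: sensor (163,139), weight (285,142), ring (351,127), white box (234,218) and red box (291,210).

```bash
python3 -c "
from bench import *
print(close_job())"
```

```text
the job is handed in; nothing more can be done
None
```

All five parts are lying flat and released on the middle of their own rests, and the job was handed in at about 35 s of the 122 s allowed.

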